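# Brace the tea jar and unscrew its tight lid

### The job

Pick up the square blue tea jar with its brass lid still tight, and set it fully down into the square recess of the dark wooden block, which braces it against turning. Then unscrew the lid counterclockwise until its threads let go, and finish still holding the lid level, centred about 2 cm above the open jar, with the jar fully home in the block. Leave the service bell, tape roll, matchbox and coasters where they are.

Things in the scene. Friction and masses are not known exactly. Their poses are not given: they have to be found in the camera images.
- tea_jar: Square blue stoneware jar, loose, about 0.35 kg (0.25 to 0.45): body 58 x 58 mm and 46 mm tall, white round threaded neck above it, 72 mm tall in all with the lid on. Origin at the centre of its underside, z up, x and y square to its flat sides. Can be lifted by the lid while that is tight; turning by a quarter gives the same fit.
- jar_mouth (a point): Centre of the jar's mouth, on its axis, 66 mm above its underside. A 3 mm sprung rubber gasket on the mouth pushes up on the lid with about 20 N while it is tight.
- jar_lid: Round brass screw lid, loose, 50 g: outer diameter 54 mm, 18 mm tall (skirt 15 mm deep, closed on top, ribbed sides). Origin at the centre of the skirt's lower edge, z up. At the start it is screwed tight on the jar (3 lug threads), lower edge 54 mm above the jar's underside, its x axis within 0.03 rad of the jar's x axis. Unscrewing takes up to about 0.5 N m; a jar that is not braced just turns along.
- lid_center (a point): Centre of the lid, half-way up, 9 mm above its lower edge; 63 mm above the jar's underside while on. Turned counterclockwise (from above) relative to the jar, the lid comes free at 0.92 rad, lifts straight off between 1.0 and 1.5, and meets a stop at about 1.65. It rises up to 2 mm by itself; no pull is needed. The jar can shift 0.1 rad either way in the recess before it is braced.
- jar_block: Fixed dark wooden block 96 x 96 x 22 mm with a square recess in its top: 63 x 63 mm, 14 mm deep. Origin at the centre of its underside, on the countertop; x and y along its sides and those of the recess.
- recess_floor (a point): Centre of the recess's floor, 8 mm above the countertop, where the jar's underside comes to stand.
- service_bell: Chrome counter bell, loose, 84 mm across, 58 mm high; to be left alone. Origin under its centre.
- tape_roll: Roll of beige tape, loose, 96 mm across, 25 mm high; to be left alone. Origin under its centre.
- matchbox: Matchbox, loose, 37 x 56 x 16 mm; to be left alone. Origin under its centre.
- coaster_stack: Stack of round cork coasters, loose, 70 mm across, 19 mm high; to be left alone. Origin under its centre.
- drink_dispenser: Fixed obstacle: big glass drink dispenser on a wire stand, about 0.2 m across and 0.43 m tall, its tap pointing to the robot, in a 50 mm high wooden tray 0.23 m (x) by 0.38 m (y). Origin under its centre. Draw the arm back before swinging past it.
- counter_sign: Fixed obstacle: upright advertising board, 185 mm wide and about 0.23 m tall, leaning back on a small foot that reaches 25 mm in front of its origin. Origin under its centre, its face to the robot.
Not all that is in view belongs to the job. What is shaped like the jar_lid but turquoise is not meant.

How it is judged:
By the outcome, as a careful person would: the job done as asked, in the order asked, and still so for the second after the job is handed in, while the arm keeps its last pose, push and grip.
It also fails if it takes over 45 s, if anything falls off the work surface, if the arm or the gripper's body presses on something with over 40 N, if the wrist force passes 120 N, or if a joint passes its speed limit or range.

### The arm

A 6-joint arm with a two-finger parallel gripper is mounted at the origin on a cart in front of the work surface, level with it; the furniture and walls round the work are solid. World frame = base frame: x ahead of the robot, y to its left, z up, the work surface at z = 0. Lengths are in m, angles in rad, forces in N, time in s.
With the tool pointing down it reaches from about 0.425 to 0.95 m from the base axis. Payload 3.5 kg.
Tool frame: the origin (TCP) lies at the very end of the fingers, on their centre line; the grasp point (between the pads) lies 19 mm behind it; z points along the fingers, y is the line along which they close (so a half turn about z gives the same grasp; the last joint's range is limited). The gripper opens to 85 mm and grips with 20 to 120 N. Pads are 22 mm wide; open, the fingers measure 114 mm over their backs; the gripper's body (76 mm by 85 mm) begins 54 mm behind the grasp point. The pads swing forward as they close: fully open they stand 13 mm farther back than shut.
Start: joints at [1.02, 0.286, 1.577, -0, 1.279, -0.15], TCP at [0.263, 0.622, 0.231] pointing down, gripper open.
Joint ranges: [-2.77, 2.77], [-0.9, 2.22], [0.21, 2.48], [-1.53, 4.67], [0.24, 2.81], [-2.84, 2.84]. Speed limits (rad/s): [2.79, 2.79, 3.14, 3.14, 3.14, 3.14].

### API

Orientations are given as a 3x3 rotation matrix whose columns are the frame's x, y, z axes.
In Python, from station import status, eyes, robot gives the robot as it stands.
- The arm moves only by the tool jog_arm, never from a script. Its argument "steps" is a list of rows, each a list of 2 entries, a list of its own where there are three numbers: the shift along the tool's x, y, z in m, then the turn, a rotation vector about the tool's x, y, z in degrees. In form: [[[x, y, z], [ax, ay, az]], ...]. A call has 1 to 12 rows; each row is the pose to reach, as a shift and turn from the pose commanded when the call began, along the tool's axes at that moment; what a row does not reach only later rows make up. A row lasts 1/10 s, in which the tool goes at most 50 mm and 8.59 degrees, less where a joint would pass 70% of its speed; a pose out of reach is approached as far as the arm can. A call with a gripper value outside its range is refused whole. "jaw" is the finger opening in m, from 0 to 0.0854, set as the call begins (left out, the last holds). The fingers move at their own pace and stop on an object; the grip force is fixed at half the most. Time passes only in rows, so rows that repeat a pose let the fingers close. It gives the time, the measured TCP pose, the force, the opening and the grip force at its end, in the units of the state.
- status.get_obs(): the state, without advancing time (a new reading comes with each control period).
- eyes.get_image(name): name is "scene" or "top" or "wrist"; returns a dict with "frame" (384x512x3 uint8, red, green, blue), "z_map" (384x512 float32, m along the optical axis (not along the pixel's ray), 0 where there is no reading), "camera_matrix" (3x3 intrinsics, pixels), "dist" ([k1, k2, p1, p2, k3] as OpenCV has them; the pictures are not rectified), "eye" and "orientation" of the camera in the world. Camera axes: x right, y down, z forward; pixel columns grow to the right and rows downward; lengths in m; the calibration is good to about 2 mm. A picture is of the moment at which its call begins.
- robot.job_done(): hands the job in; it is judged then, once.
The state is a dict: "time": time; "joints": joint angles; "qvel": joint speeds; "tau": joint torques, N m; "eef_pos": TCP position; "tool_rot": TCP orientation; "wrist_force": force on the tool from outside, world axes, zero at the start; "moment": the same for the moment, N m; "grip_width": finger opening in m; "gripper_force": force on a finger pad.
Only numpy, scipy, OpenCV 4.12 (cv2) and the standard library are available. Lean on these libraries where they do the work, as an engineer would, in place of code of your own. Each camera call takes 0.05 s, during which the arm holds its last target. There are 200 camera calls.

## Working session

There is one attempt and no reset: what is moved stays moved. The work goes in short steps, Python scripts to look and compute and a tool call to move; the robot and the scene stay as the last step left them, time stands still between calls to the robot, and variables do not carry over. Pictures are saved under pics/ and viewed, at most 10 in all, crops included, and the job is handed in when it is done.

Besides the shell and the picture viewer there is one more tool, called after "Emit:" in YAML: its name, and indented under it one key for each argument. jog_arm: Moves the arm, as the interface text tells. Its arguments: {"type":"object","properties":{"steps":{"type":"array"},"jaw":{"type":"number"}},"required":["steps"]}

```bash
mkdir -p pics; ls; cat > h.py <<'E'
import numpy as np,cv2
from station import status,eyes,robot
def grab(n,fn=None):
    im=eyes.get_image(n)
    if fn: cv2.imwrite('pics/'+fn,im['frame'][:,:,::-1])
    np.savez('last_%s.npz'%n,**im)
    return im
def cloud(im):
    z=im['z_map'];h,w=z.shape
    u,v=np.meshgrid(np.arange(w),np.arange(h))
    p=cv2.undistortPoints(np.stack([u,v],-1).reshape(-1,1,2).astype(np.float64),np.array(im['camera_matrix']),np.array(im['dist'])).reshape(h,w,2)
    c=np.dstack([p*z[...,None],z])
    P=c@np.array(im['orientation']).T+np.array(im['eye']); P[z==0]=np.nan
    return P
E
python3 - <<'E'
from h import *
a=grab('scene');b=grab('top');
cv2.imwrite('pics/a.png',np.vstack([a['frame'],b['frame']])[:,:,::-1][:, :])
cv2.imwrite('pics/a.png',cv2.resize(np.hstack([a['frame'],b['frame']])[:,:,::-1],(800,300)))
cv2.imwrite('pics/top.png',b['frame'][:,:,::-1])
print(a['eye'],b['eye'],b['orientation'],status.get_obs())
E
```

```text
pics
[-0.42871874 -0.14010866  1.00449432] [0.45372447 0.04361042 1.1552034 ] [[-0.01914533 -0.9963313   0.08341103]
 [-0.99974132  0.01805264 -0.01383471]
 [ 0.01227816 -0.08365432 -0.99641919]] {'time': 0.1, 'joints': array([ 1.01999187e+00,  2.87123027e-01,  1.57800368e+00, -4.52023520e-06,
        1.27862315e+00, -1.49993758e-01]), 'qvel': array([-0.00191042, -0.00193074, -0.00346269, -0.00107473,  0.00169425,
       -0.00125658]), 'tau': array([-1.18857174e-04, -4.07295048e+01, -2.93700206e+01, -1.74396096e-04,
        3.40724931e-03,  5.51186233e-06]), 'eef_pos': array([0.26302007, 0.62100909, 0.23006944]), 'tool_rot': array([[-9.20745323e-01,  3.90162510e-01, -1.12533290e-03],
       [ 3.90164004e-01,  9.20743538e-01, -1.84042605e-03],
       [ 3.18077751e-04, -2.13362807e-03, -9.99997673e-01]]), 'wrist_force': array([-0.61658673,  0.07877901,  0.47362523]), 'moment': array([-0.03962909,  0.02600138, -0.06528832]), 'gripper_force': 0.0, 'grip_width': 0.08566882302479009}
```

View pics/a.png

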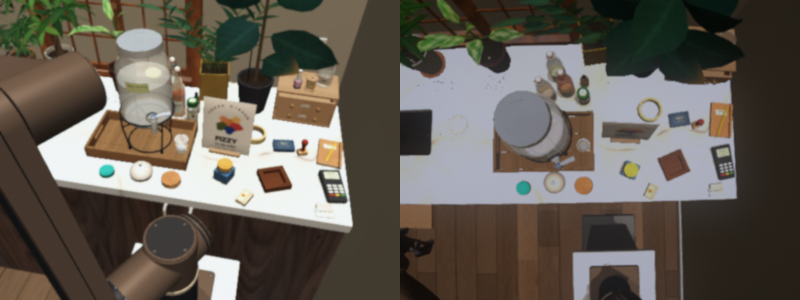

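View pics/top.png

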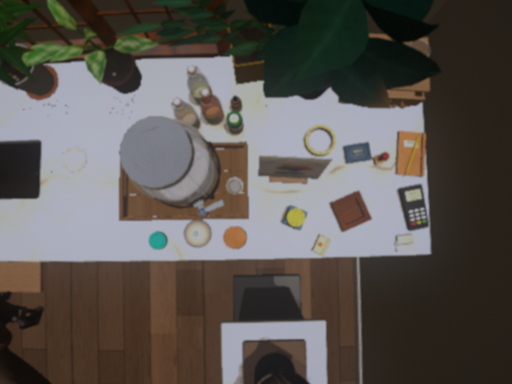

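The top view shows the jar at (293,217), its lid yellowish, and the block at (350,211). The sign is at (290,170), the matchbox at (321,244), the dispenser at (180,165). The turquoise decoy is at (158,240).

```bash
python3 - <<'E'
from h import *
for n in ['top','scene']:
    im=dict(np.load('last_%s.npz'%n));P=cloud(im);f=im['frame'];hsv=cv2.cvtColor(f,cv2.COLOR_RGB2HSV)
    X,Y,Z=P[...,0],P[...,1],P[...,2]
    print(n,'table z',np.nanmedian(Z[(X>.45)&(X<.55)&(Y<0)&(Y>-.5)]))
    reg=(X>.35)&(X<.75)&(Y>-.45)&(Y<.1)
    m=reg&(Z>.01)&(Z<.3)
    k,l,s,c=cv2.connectedComponentsWithStats(m.astype(np.uint8))
    for i in range(1,k):
        if s[i,4]<40: continue
        q=P[l==i]; print(c[i].round(),s[i,4],np.median(q,0).round(3),'min',q.min(0).round(3),'max',q.max(0).round(3))
    # lid: yellow, z in .06-.1
    for nm,mm in [('lid',reg&(Z>.055)&(Z<.09)&(hsv[...,0]>12)&(hsv[...,0]<40)&(hsv[...,1]>90)),('jarblue',reg&(Z>.035)&(Z<.055)&(hsv[...,0]>95)&(hsv[...,0]<125)&(hsv[...,1]>60)),('blk',reg&(Z>.017)&(Z<.028)&(Y<-.15)&(Y>-.36)&(f.sum(2)<330))]:
        k,l,s,c=cv2.connectedComponentsWithStats(mm.astype(np.uint8)); 
        if k<2: continue
        i=1+np.argmax(s[1:,4]); q=P[l==i]
        r=cv2.minAreaRect((q[:,:2]*1000).astype(np.float32))
        print(nm,s[i,4],q.mean(0).round(4),'z',np.median(q[:,2]).round(4),'rect',r)
E
```

```text
top table z 0.004430465121389782
[368. 101.] 389 [ 0.738 -0.233  0.284] min [ 0.715 -0.278  0.256] max [ 0.75  -0.173  0.3  ]
[239. 125.] 93 [0.734 0.092 0.089] min [0.726 0.082 0.015] max [0.75  0.1   0.109]
[320. 140.] 329 [ 0.702 -0.156  0.024] min [ 0.654 -0.202  0.01 ] max [ 0.747 -0.108  0.03 ]
[405. 154.] 549 [ 0.652 -0.426  0.012] min [ 0.587 -0.45   0.01 ] max [ 0.728 -0.392  0.023]
[245. 179.] 395 [0.582 0.076 0.05 ] min [0.464 0.069 0.01 ] max [0.694 0.1   0.056]
[358. 152.] 437 [ 0.661 -0.274  0.017] min [ 0.631 -0.315  0.01 ] max [ 0.693 -0.23   0.023]
[381. 158.] 133 [ 0.637 -0.337  0.031] min [ 0.623 -0.364  0.01 ] max [ 0.652 -0.32   0.071]
[291. 168.] 1600 [ 0.601 -0.055  0.125] min [ 0.571 -0.149  0.01 ] max [0.619 0.037 0.233]
[240. 185.] 60 [0.563 0.093 0.044] min [0.54  0.085 0.019] max [0.58  0.1   0.073]
[410. 205.] 633 [ 0.497 -0.427  0.022] min [ 0.416 -0.45   0.01 ] max [ 0.558 -0.396  0.032]
[351. 210.] 633 [ 0.481 -0.245  0.022] min [ 0.419 -0.304  0.01 ] max [ 0.543 -0.182  0.028]
[294. 217.] 398 [ 0.464 -0.065  0.071] min [ 0.429 -0.103  0.014] max [ 0.5
[... 1615 characters left out ...]
 [0.403 0.09  0.02 ] min [0.375 0.074 0.01 ] max [0.439 0.1   0.025]
[313. 251.] 268 [ 0.378 -0.151  0.018] min [ 0.35  -0.179  0.01 ] max [ 0.409 -0.124  0.024]
[414. 264.] 110 [ 0.392 -0.41   0.012] min [ 0.375 -0.436  0.01 ] max [ 0.403 -0.385  0.017]
lid 269 [ 0.4565 -0.0699  0.0719] z 0.0733 rect ((460.62109375, -69.7925796508789), (48.498504638671875, 47.900634765625), 20.724918365478516)
jarblue 151 [ 0.4434 -0.0721  0.0441] z 0.0451 rect ((445.579345703125, -73.6642837524414), (40.89244079589844, 67.99496459960938), 16.163103103637695)
blk 555 [ 0.4726 -0.2431  0.0232] z 0.0234 rect ((477.0299072265625, -243.16819763183594), (94.03514862060547, 94.48259735107422), 21.196117401123047)
```

```bash
python3 - <<'E'
from h import *
Q=[]
for n in ['top','scene']:
    P=cloud(dict(np.load('last_%s.npz'%n))).reshape(-1,3); Q.append(P[(P[:,0]>.25)&(P[:,0]<.75)&(P[:,1]>.03)&(P[:,1]<.5)])
Q=np.vstack(Q);R=np.hypot(Q[:,0],Q[:,1]);A=np.degrees(np.arctan2(Q[:,1],Q[:,0]))
for z0,z1 in [(.03,.07),(.07,.15),(.15,.25),(.25,.35),(.35,.5)]:
    print(z0,z1,[(a,np.sort(R[(Q[:,2]>z0)&(Q[:,2]<z1)&(A>a)&(A<a+10)])[3:4].round(3)) for a in range(0,60,10)])
E
```

```text
0.03 0.07 [(0, array([0.469])), (10, array([0.472])), (20, array([0.44])), (30, array([0.449])), (40, array([0.607])), (50, array([], dtype=float64))]
0.07 0.15 [(0, array([0.555])), (10, array([0.543])), (20, array([0.552])), (30, array([0.602])), (40, array([], dtype=float64)), (50, array([], dtype=float64))]
0.15 0.25 [(0, array([0.611])), (10, array([0.503])), (20, array([0.5])), (30, array([0.595])), (40, array([], dtype=float64)), (50, array([], dtype=float64))]
0.25 0.35 [(0, array([], dtype=float64)), (10, array([0.547])), (20, array([0.54])), (30, array([0.607])), (40, array([], dtype=float64)), (50, array([], dtype=float64))]
0.35 0.5 [(0, array([], dtype=float64)), (10, array([0.552])), (20, array([0.549])), (30, array([], dtype=float64)), (40, array([], dtype=float64)), (50, array([], dtype=float64))]
```

Emit:
jog_arm:
  steps:
    - [[0,-0.05,-0.015],[0,0,0]]
    - [[0,-0.1,-0.03],[0,0,0]]
    - [[0,-0.145,-0.045],[0,0,0]]
    - [[0,-0.19,-0.06],[0,0,0]]
    - [[0,-0.235,-0.06],[0,0,0]]
    - [[0,-0.235,-0.06],[0,0,0]]
  jaw: 0.085

```text
time: 0.7
eef_pos: [0.1692, 0.4013, 0.2904]
tool_rot: [[-0.921, 0.39, -0.001], [0.39, 0.921, -0.001], [0.0, -0.001, -1.0]]
wrist_force: [0.3, 0.6, -0.2]
grip_width: 0.085
gripper_force: 0.0
```

```bash
cat >> h.py <<'E'
def rel(pts,yaws=None,o=None):
    "tool-frame shift/turn(deg about z) from present pose to world pts with tool-y yaw"
    o=o or status.get_obs(); R=o['tool_rot'];p=o['eef_pos']
    y0=np.degrees(np.arctan2(R[1,1],R[0,1])); print('p',p.round(4),'yaw',y0.round(2),'q',np.round(o['joints'],2),'F',o['wrist_force'].round(1))
    for i,t in enumerate(pts):
        s=R.T@(np.array(t)-p); print(s.round(4),None if yaws is None else round(-(yaws[i]-y0),2))
E
python3 - <<'E'
from h import *
th=np.linspace(67,-8,12)[1:]
rel([[.44*np.cos(np.radians(a)),.44*np.sin(np.radians(a)),.29] for a in th],np.linspace(67,20,12)[1:])
E
```

```text
p [0.1692 0.4013 0.2904] yaw 67.03 q [ 0.94 -0.31  2.06 -0.    1.39 -0.23] F [ 0.3  0.6 -0.2]
[-0.0533  0.0014  0.0004] 4.3
[-0.1048 -0.0079  0.0005] 8.57
[-0.1548 -0.0233  0.0005] 12.85
[-0.2027 -0.0445  0.0005] 17.12
[-0.2477 -0.0712  0.0005] 21.39
[-0.2892 -0.1031  0.0006] 25.67
[-0.3266 -0.1397  0.0006] 29.94
[-0.3594 -0.1804  0.0007] 34.21
[-0.3872 -0.2248  0.0007] 38.48
[-0.4094 -0.2721  0.0008] 42.76
[-0.4259 -0.3218  0.0009] 47.03
```

Emit:
jog_arm:
  steps:
    - [[-0.049,0.0,0],[0,0,4.3]]
    - [[-0.098,-0.007,0],[0,0,8.6]]
    - [[-0.146,-0.02,0],[0,0,12.9]]
    - [[-0.192,-0.04,0],[0,0,17.1]]
    - [[-0.236,-0.064,0],[0,0,21.4]]
    - [[-0.278,-0.093,0],[0,0,25.7]]
    - [[-0.313,-0.126,0],[0,0,30]]
    - [[-0.346,-0.162,0],[0,0,34.2]]
    - [[-0.373,-0.202,0],[0,0,38.5]]
    - [[-0.397,-0.245,0],[0,0,42.8]]
    - [[-0.416,-0.29,0],[0,0,47]]
    - [[-0.426,-0.322,0],[0,0,47]]

```text
time: 1.9
eef_pos: [0.4386, -0.0605, 0.2909]
tool_rot: [[-0.339, 0.941, -0.0], [0.941, 0.339, -0.0], [-0.0, -0.001, -1.0]]
wrist_force: [1.1, 0.3, 0.9]
grip_width: 0.085
gripper_force: 0.0
```

```bash
python3 - <<'E'
from h import *
im=grab('wrist','w1.png'); print(im['eye'],np.round(im['orientation'],2)); rel([[.463,-.068,.2]],[20])
E
```

```text
[0.41398549 0.0036481  0.43282369] [[ 0.94  0.33  0.09]
 [ 0.34 -0.91 -0.25]
 [-0.    0.27 -0.96]]
p [ 0.4383 -0.0637  0.2909] yaw 19.75 q [-0.37 -0.29  2.05 -0.    1.39 -0.72] F [ 1.7 -1.8  0.8]
[-0.0121  0.022   0.0909] -0.25
```

View pics/w1.png

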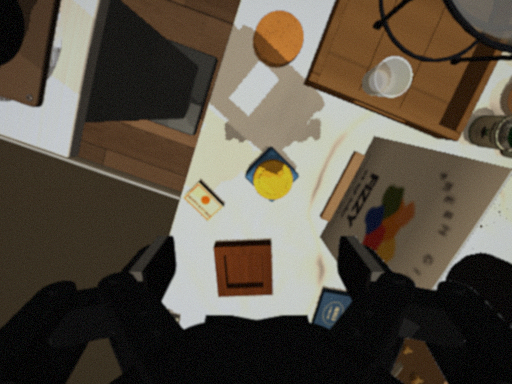

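The wrist view shows the jar (body about 45° rotated in the picture, lid at (272,180)) and the block with its recess at (244,268), both unobstructed.

```bash
cat > m.py <<'E'
from h import *
def meas(im):
    P=cloud(im);hsv=cv2.cvtColor(im['frame'],cv2.COLOR_RGB2HSV);Z=P[...,2];H,S,V=[hsv[...,i].astype(int) for i in range(3)]
    near=lambda x,y,r:np.hypot(P[...,0]-x,P[...,1]-y)<r
    def rect(m,nm):
        k,l,s,c=cv2.connectedComponentsWithStats(cv2.morphologyEx(m.astype(np.uint8),cv2.MORPH_OPEN,np.ones((2,2))));
        q=P[(l>0)&(s[l,4]>8)]; r=cv2.minAreaRect((q[:,:2]*1000).astype(np.float32)); print(nm,len(q),'z',np.median(q[:,2]).round(4),'mean',q.mean(0).round(4),'rect',np.round(r[0],1),np.round(r[1],1),round(r[2],1)); return q
    print('table',np.nanmedian(Z[near(.43,-.16,.04)&(Z<.012)]).round(4))
    j=near(.463,-.068,.055)
    q=rect(j&(Z>.064)&(Z<.085),'lid')
    c,r=cv2.minEnclosingCircle((q[:,:2]*1000).astype(np.float32)); print(' circle',c,r)
    rect(j&(Z>.040)&(Z<.052)&(H>95)&(H<130)&(S>70),'body top')
    rect(j&(Z>.012)&(Z<.052)&(H>95)&(H<130)&(S>70),'body')
    b=near(.481,-.243,.075)
    rect(b&(Z>.014)&(Z<.03)&((H<20)|(H>170))&(S>70)&(V<200),'block')
    q=rect(b&near(.481,-.243,.045)&(Z>.0)&(Z<.014)&(S>70),'recess')
if __name__=='__main__':
    for n in ['wrist','top']: print(n);meas(dict(np.load('last_%s.npz'%n)))
E
python3 m.py
```

```text
wrist
table -0.0008
lid 1231 z nan mean [nan nan nan] rect [469.6 -73.8] [53.1 69.6] 39.9
 circle (472.955322265625, -76.258056640625) 38.78996276855469
body top 253 z 0.045 mean [ 0.4545 -0.0535  0.0457] rect [470.1 -69.9] [56.  67.8] 65.4
body 306 z nan mean [nan nan nan] rect [465.2 -71.3] [54.8 69.4] 58.3
block 1713 z nan mean [nan nan nan] rect [ 485.  -248.8] [ 95.5 113.1] 22.4
recess 1119 z nan mean [nan nan nan] rect [ 481.3 -243.5] [63.2 62.9] 22.4
top
table 0.0001
lid 274 z nan mean [nan nan nan] rect [460.8 -75.6] [58.9 52.3] 88.8
 circle (460.86651611328125, -74.81568908691406) 30.728403091430664
body top 9 z 0.0453 mean [ 0.4484 -0.0423  0.0423] rect [448.1 -41.7] [10.7  5.3] 23.2
body 9 z 0.0453 mean [ 0.4484 -0.0423  0.0423] rect [448.1 -41.7] [10.7  5.3] 23.2
block 498 z nan mean [nan nan nan] rect [ 478.2 -244.7] [92.8 90.6] 25.4
recess 380 z nan mean [nan nan nan] rect [ 478.4 -246.4] [60.5 57.7] 23.0
```

```bash
sed -i 's/q=P\[(l>0)&(s\[l,4\]>8)\]/q=P[m\&(l>0)\&(s[l,4]>8)]/' m.py; python3 m.py; python3 - <<'E'
from h import *
im=dict(np.load('last_wrist.npz'))
c=im['frame'][120:230,210:330,::-1]; cv2.imwrite('pics/c1.png',cv2.resize(c,None,fx=5,fy=5,interpolation=cv2.INTER_CUBIC))
E
```

```text
wrist
table -0.0008
lid 1168 z 0.0718 mean [ 0.4639 -0.0668  0.0718] rect [463.7 -67.5] [51.3 52.7] 19.7
 circle (464.0063781738281, -67.20665740966797) 26.798858642578125
body top 192 z 0.0449 mean [ 0.4544 -0.0523  0.0449] rect [463.9 -67.1] [56.1 54. ] 65.3
body 241 z 0.0447 mean [ 0.4512 -0.0526  0.0444] rect [463.1 -66.7] [55.3 56.8] 66.8
block 1544 z 0.0212 mean [ 0.4788 -0.2388  0.0211] rect [ 480.3 -241.4] [93.  96.4] 22.0
recess 1053 z 0.0074 mean [ 0.4829 -0.248   0.0076] rect [ 482.5 -247. ] [62.6 55.7] 22.2
top
table 0.0001
lid 248 z 0.0729 mean [ 0.4631 -0.0697  0.0726] rect [462.5 -71.2] [50.1 49. ] 88.8
 circle (463.9816589355469, -69.78720092773438) 26.80731773376465
body top 5 z 0.0456 mean [ 0.4495 -0.0406  0.0463] rect [450.  -40.9] [3.  5.9] 87.4
body 5 z 0.0456 mean [ 0.4495 -0.0406  0.0463] rect [450.  -40.9] [3.  5.9] 87.4
block 413 z 0.0221 mean [ 0.4772 -0.2422  0.022 ] rect [ 478.3 -243. ] [87.9 92.6] 22.8
recess 347 z 0.008 mean [ 0.4797 -0.2468  0.0081] rect [ 479.7 -246.8] [58.4 57.9] 23.0
```

View pics/c1.png

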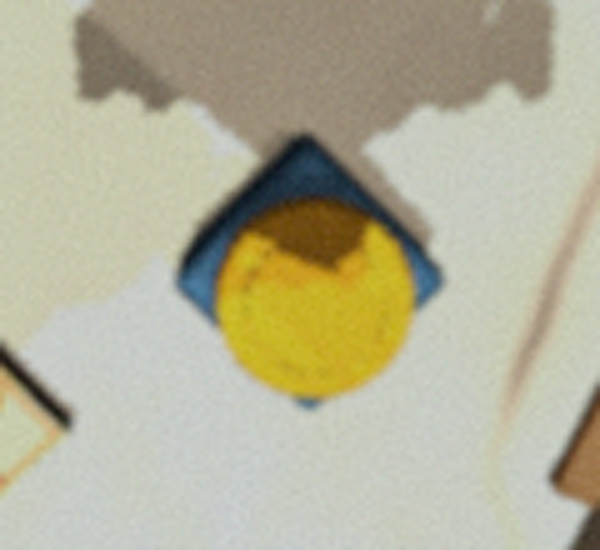

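```bash
python3 - <<'E'
from h import *
from scipy.optimize import least_squares
im=dict(np.load('last_wrist.npz'))
uv=np.array([[306,140],[440,278],[310,406],[184,284]])/5.+[210-.4,120-.4]
p=cv2.undistortPoints(uv.reshape(-1,1,2),im['camera_matrix'],im['dist']).reshape(-1,2)
d=np.c_[p,np.ones(4)]@im['orientation'].T
W=im['eye']+d*((.046-im['eye'][2])/d[:,2])[:,None]
print(W.round(4),W.mean(0))
for a,b in [(0,2),(1,3)]: v=W[b]-W[a]; print(np.linalg.norm(v),(np.degrees(np.arctan2(v[1],v[0]))+45)%90)
for i in range(4): v=W[(i+1)%4]-W[i]; print(np.linalg.norm(v),np.degrees(np.arctan2(v[1],v[0]))%90)
rel([[.4635,-.0675,.16],[.4635,-.0675,.047]],[20,20])
E
```

```text
[[ 0.4475 -0.0296  0.046 ]
 [ 0.4976 -0.0533  0.046 ]
 [ 0.4761 -0.102   0.046 ]
 [ 0.4291 -0.08    0.046 ]] [ 0.46259581 -0.06618837  0.046     ]
0.07784038337031188 66.53970073023737
0.07352469785216616 66.26908218536187
0.05541963014665729 64.6453309900999
0.0532105953071517 66.16511138510245
0.05190761013999 64.92155077996532
0.05366847092818283 69.90940325796828
p [ 0.4383 -0.0637  0.2909] yaw 19.75 q [-0.37 -0.29  2.05 -0.    1.39 -0.72] F [ 1.7 -1.8  0.8]
[-0.0117  0.0228  0.1309] -0.25
[-0.0113  0.0231  0.2439] -0.25
```

The jar yaw is 66° (that is, −24°), the recess yaw is 22.3°, and the heights match the text (72, 46, 22 and 8 mm). Aligning the fingers with the jar's sides and descending.

Emit:
jog_arm:
  steps:
    - [[-0.004,0.008,0.03],[0,0,8]]
    - [[-0.008,0.016,0.06],[0,0,16]]
    - [[-0.0115,0.023,0.09],[0,0,24]]
    - [[-0.0115,0.023,0.12],[0,0,32]]
    - [[-0.0115,0.023,0.14],[0,0,40]]
    - [[-0.0115,0.023,0.15],[0,0,43.7]]
    - [[-0.0115,0.023,0.16],[0,0,43.7]]
    - [[-0.0115,0.023,0.16],[0,0,43.7]]

```text
time: 2.75
eef_pos: [0.4631, -0.0601, 0.1296]
tool_rot: [[0.4, 0.917, -0.003], [0.917, -0.4, 0.001], [-0.0, -0.003, -1.0]]
wrist_force: [0.7, -0.0, 0.3]
grip_width: 0.0853
gripper_force: 0.0
```

```bash
python3 - <<'E'
from h import *
from m import meas
im=grab('wrist','w2.png'); meas(im); rel([[.4635,-.0675,.0475]],[-24])
E
```

```text
table -0.0008
lid 3519 z 0.0718 mean [ 0.4644 -0.0666  0.0717] rect [464.3 -67.8] [52.9 52.4] 65.4
 circle (463.8018798828125, -68.0279769897461) 27.217586517333984
body top 643 z 0.0448 mean [ 0.473  -0.0467  0.0447] rect [471.4 -50.9] [20.3 54.5] 66.0
body 892 z 0.0444 mean [ 0.4738 -0.0453  0.0414] rect [471.5 -50.7] [21.  54.5] 66.0
block 885 z 0.0211 mean [ 0.4798 -0.1986  0.0208] rect [ 477.5 -207.9] [68.1 33. ] 22.4
recess 546 z 0.0072 mean [ 0.4807 -0.2317  0.0072] rect [ 481.1 -229.5] [44.9 26.8] 37.6
p [ 0.4637 -0.0604  0.1307] yaw -23.59 q [-0.35 -0.07  2.16  0.    1.05  0.06] F [-0.7  0.5  0.9]
[-0.0066  0.0028  0.0832] 0.41
```

View pics/w2.png

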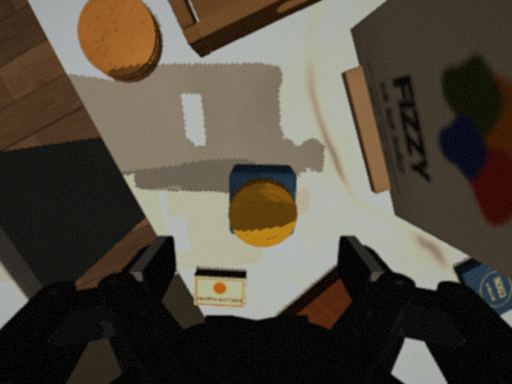

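Emit:
jog_arm:
  steps:
    - [[0,0,0.02],[0,0,0.4]]
    - [[0,0,0.03],[0,0,0.4]]
    - [[0,0,0.03],[0,0,0.4]]
    - [[0,0,0.03],[0,0,0.4]]

```text
time: 3.2
eef_pos: [0.4641, -0.0606, 0.1018]
tool_rot: [[0.407, 0.913, 0.0], [0.913, -0.407, -0.0], [0.0, 0.0, -1.0]]
wrist_force: [0.5, -0.1, 0.1]
grip_width: 0.0852
gripper_force: 0.0
```

```bash
python3 - <<'E'
from h import *
rel([[.4638,-.0677,.0475]],[-24])
E
```

```text
p [ 0.4641 -0.0606  0.1018] yaw -24.05 q [-0.35 -0.02  2.18 -0.    0.99  0.07] F [ 0.5 -0.1  0.1]
[-0.0066  0.0026  0.0543] -0.05
```

Emit:
jog_arm:
  steps:
    - [[-0.0066,0.0026,0.01],[0,0,0]]
    - [[-0.0066,0.0026,0.03],[0,0,0]]
    - [[-0.0066,0.0026,0.045],[0,0,0]]
    - [[-0.0066,0.0026,0.054],[0,0,0]]
    - [[-0.0066,0.0026,0.054],[0,0,0]]
    - [[-0.0066,0.0026,0.054],[0,0,0]]

```text
time: 3.8
eef_pos: [0.4639, -0.0679, 0.0477]
tool_rot: [[0.408, 0.913, 0.001], [0.913, -0.408, -0.0], [-0.0, 0.001, -1.0]]
wrist_force: [-0.6, -0.2, -0.1]
grip_width: 0.0851
gripper_force: 0.0
```

Emit:
jog_arm:
  steps:
    - [[0,0,0],[0,0,0]]
    - [[0,0,0],[0,0,0]]
    - [[0,0,0],[0,0,0]]
    - [[0,0,0],[0,0,0]]
    - [[0,0,0],[0,0,0]]
    - [[0,0,0],[0,0,0]]
    - [[0,0,0],[0,0,0]]
    - [[0,0,0],[0,0,0]]
  jaw: 0.03

```text
time: 4.6
eef_pos: [0.4646, -0.068, 0.0484]
tool_rot: [[0.408, 0.913, 0.002], [0.913, -0.408, -0.001], [0.0, 0.003, -1.0]]
wrist_force: [1.3, -0.3, 5.6]
grip_width: 0.0523
gripper_force: 62.6
```

Emit:
jog_arm:
  steps:
    - [[0,0,-0.01],[0,0,0]]
    - [[0,0,-0.03],[0,0,0]]
    - [[0,0,-0.05],[0,0,0]]
    - [[0,0,-0.05],[0,0,0]]
    - [[0,0,-0.05],[0,0,0]]

```text
time: 5.1
eef_pos: [0.4625, -0.0672, 0.0964]
tool_rot: [[0.408, 0.913, -0.002], [0.913, -0.408, 0.001], [-0.0, -0.002, -1.0]]
wrist_force: [0.4, 0.4, -4.2]
grip_width: 0.0525
gripper_force: 64.2
```

```bash
python3 - <<'E'
from h import *
t=np.linspace(0,1,8)[1:]
rel([[.4646+(.481-.4646)*a,-.068+(-.243+.068)*a,.098] for a in t],[-24.1-43.7*a for a in t]); print(status.get_obs()['grip_width'])
E
```

```text
p [ 0.4625 -0.0672  0.0964] yaw -24.06 q [-0.36 -0.01  2.18  0.    0.98  0.06] F [ 0.4  0.4 -4.2]
[-0.0218  0.0146 -0.0016] 6.28
[-0.0436  0.0269 -0.0016] 12.52
[-0.0655  0.0393 -0.0017] 18.77
[-0.0874  0.0516 -0.0017] 25.01
[-0.1093  0.0639 -0.0017] 31.25
[-0.1311  0.0763 -0.0017] 37.5
[-0.153   0.0886 -0.0017] 43.74
0.052491336746391344
```

Emit:
jog_arm:
  steps:
    - [[-0.022,0.0145,-0.002],[0,0,6.2]]
    - [[-0.044,0.027,-0.002],[0,0,12.5]]
    - [[-0.0655,0.039,-0.002],[0,0,18.8]]
    - [[-0.0875,0.0515,-0.002],[0,0,25]]
    - [[-0.109,0.064,-0.002],[0,0,31.3]]
    - [[-0.131,0.0765,-0.002],[0,0,37.5]]
    - [[-0.153,0.0885,-0.002],[0,0,43.7]]
    - [[-0.153,0.0885,-0.002],[0,0,43.7]]
    - [[-0.153,0.0885,-0.002],[0,0,43.7]]
    - [[-0.153,0.0885,-0.002],[0,0,43.7]]

```text
time: 6.1
eef_pos: [0.4809, -0.2419, 0.0977]
tool_rot: [[0.925, 0.379, -0.003], [0.379, -0.925, 0.002], [-0.002, -0.003, -1.0]]
wrist_force: [-0.4, 0.4, -3.8]
grip_width: 0.0523
gripper_force: 64.3
```

```bash
python3 - <<'E'
from h import *
rel([[.481,-.243,.098]],[-67.7])
for n in ['wrist','top']:
    im=grab(n,n+'3.png')
    P=cloud(im);hsv=cv2.cvtColor(im['frame'],cv2.COLOR_RGB2HSV);Z=P[...,2];H,S,V=[hsv[...,i].astype(int) for i in range(3)]
    near=np.hypot(P[...,0]-.481,P[...,1]+.243)<.075
    for nm,m in [('block',near&(Z>.016)&(Z<.028)&((H<20)|(H>170))&(S>70)),('jar',near&(Z>.035)&(Z<.105)&(H>95)&(H<130)&(S>70)),('jartop',near&(Z>.085)&(Z<.105)&(H>95)&(H<130)&(S>70))]:
        q=P[m]
        if len(q)>8: print(n,nm,len(q),q.mean(0).round(4),[np.round(x,1) for x in cv2.minAreaRect((q[:,:2]*1000).astype(np.float32))],q[:,2].min().round(3),q[:,2].max().round(3))
E
```

```text
p [ 0.4809 -0.2419  0.0977] yaw -67.7 q [-0.65  0.14  2.01  0.    0.99  0.53] F [-0.4  0.4 -3.8]
[-0.0003  0.001  -0.0003] -0.0
wrist block 3928 [ 0.5078 -0.2314  0.0213] [array([ 491. , -237.9]), array([72.2, 96.4]), np.float64(22.4)] 0.016 0.023
wrist jar 2878 [ 0.5028 -0.2324  0.0869] [array([ 496.1, -234.9]), array([22.9, 56.7]), np.float64(21.6)] 0.054 0.096
wrist jartop 2063 [ 0.5015 -0.2329  0.0931] [array([ 496.1, -234.9]), array([22.9, 56.7]), np.float64(21.6)] 0.085 0.096
top block 259 [ 0.4905 -0.2189  0.0219] [array([ 493.3, -217. ]), array([ 66.7, 122. ]), np.float64(62.9)] 0.016 0.027
top jar 14 [ 0.4923 -0.2125  0.0952] [array([ 491.7, -213.4]), array([9.8, 9.6]), np.float64(25.5)] 0.091 0.098
top jartop 14 [ 0.4923 -0.2125  0.0952] [array([ 491.7, -213.4]), array([9.8, 9.6]), np.float64(25.5)] 0.091 0.098
```

View pics/wrist3.png

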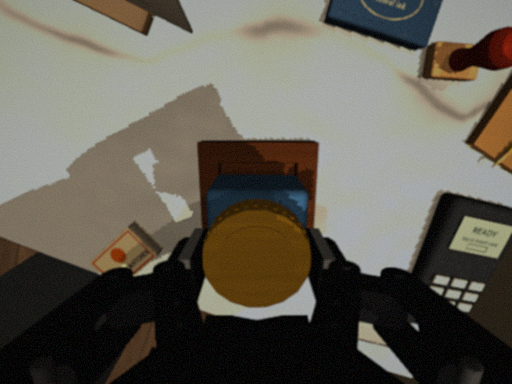

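Held jar sits over the recess, misaligned by about 1 mm and 0.8°. Correcting and lowering.

Emit:
jog_arm:
  steps:
    - [[-0.0005,0.001,0],[0,0,-0.5]]
    - [[-0.0005,0.001,0.015],[0,0,-0.5]]
    - [[-0.0005,0.001,0.025],[0,0,-0.5]]
    - [[-0.0005,0.001,0.03],[0,0,-0.5]]
    - [[-0.0005,0.001,0.035],[0,0,-0.5]]
    - [[-0.0005,0.001,0.038],[0,0,-0.5]]
    - [[-0.0005,0.001,0.04],[0,0,-0.5]]
    - [[-0.0005,0.001,0.04],[0,0,-0.5]]

```text
time: 7.0
eef_pos: [0.4818, -0.2445, 0.0592]
tool_rot: [[0.922, 0.386, -0.0], [0.386, -0.922, 0.0], [-0.0, -0.0, -1.0]]
wrist_force: [-0.4, 0.1, -3.0]
grip_width: 0.0527
gripper_force: 64.3
```

Emit:
jog_arm:
  steps:
    - [[0,0,0.0015],[0,0,0]]
    - [[0,0,0.003],[0,0,0]]
    - [[0,0,0.004],[0,0,0]]
    - [[0,0,0.004],[0,0,0]]
    - [[0,0,0.004],[0,0,0]]

```text
time: 7.5
eef_pos: [0.4822, -0.2448, 0.0565]
tool_rot: [[0.922, 0.387, 0.001], [0.387, -0.922, -0.001], [0.0, 0.001, -1.0]]
wrist_force: [-2.0, 0.7, 4.8]
grip_width: 0.0525
gripper_force: 65.2
```

```bash
python3 - <<'E'
from h import *
im=grab('wrist','w4.png');P=cloud(im);hsv=cv2.cvtColor(im['frame'],cv2.COLOR_RGB2HSV);Z=P[...,2];H,S=[hsv[...,i].astype(int) for i in range(2)]
near=np.hypot(P[...,0]-.481,P[...,1]+.243)<.075
for nm,m in [('block',near&(Z>.016)&(Z<.026)&((H<20)|(H>170))&(S>70)),('jartop',near&(Z>.045)&(Z<.07)&(H>95)&(H<130)&(S>70))]:
    q=P[m]; print(nm,len(q),[np.round(x,1) for x in cv2.minAreaRect((q[:,:2]*1000).astype(np.float32))],np.median(q[:,2]).round(4))
E
```

```text
block 6156 [array([ 480.2, -242.3]), array([95.9, 96.9]), np.float64(22.3)] 0.0213
jartop 2059 [array([ 498.7, -241.4]), array([23.6, 65.2]), np.float64(23.1)] 0.0526
```

Emit:
jog_arm:
  steps:
    - [[0,0,0],[0,0,-5]]
    - [[0,0,0],[0,0,-11]]
    - [[0,0,0],[0,0,-18]]
    - [[0,0,0],[0,0,-25]]
    - [[0,0,0],[0,0,-32]]
    - [[0,0,0],[0,0,-38]]
    - [[0,0,0],[0,0,-38]]

```text
time: 8.25
eef_pos: [0.4832, -0.2452, 0.0578]
tool_rot: [[0.487, 0.873, 0.003], [0.873, -0.487, -0.002], [-0.0, 0.003, -1.0]]
wrist_force: [-2.0, 3.0, 10.2]
grip_width: 0.0526
gripper_force: 65.8
```

Emit:
jog_arm:
  steps:
    - [[0,0,0],[0,0,-6]]
    - [[0,0,0],[0,0,-12]]
    - [[0,0,0],[0,0,-18]]
    - [[0,0,0],[0,0,-24]]
    - [[0,0,0],[0,0,-30]]
    - [[0,0,0],[0,0,-36]]
    - [[0,0,0],[0,0,-36]]
    - [[0,0,0],[0,0,-36]]

```text
time: 9.05
eef_pos: [0.4832, -0.2453, 0.0578]
tool_rot: [[-0.118, 0.993, 0.003], [0.993, 0.118, -0.002], [-0.002, 0.002, -1.0]]
wrist_force: [-2.6, 1.7, 10.4]
grip_width: 0.0525
gripper_force: 65.8
```

```bash
python3 - <<'E'
from h import *
o=status.get_obs();print(o['moment'].round(2),o['wrist_force'])
im=grab('wrist','w5.png')
E
```

```text
[0.37 0.55 0.07] [-2.60636031  1.73459801 10.37557966]
```

View pics/w5.png

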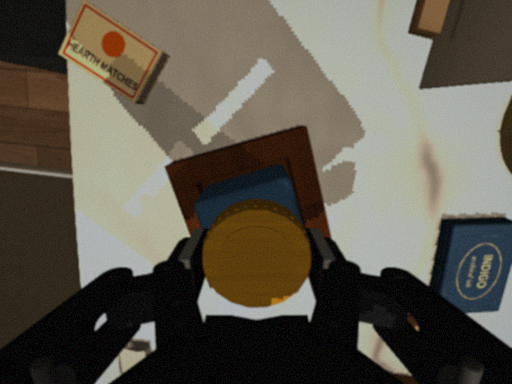

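Emit:
jog_arm:
  steps:
    - [[0,0,-0.002],[0,0,0]]
    - [[0,0,-0.004],[0,0,0]]
    - [[0,0,-0.005],[0,0,0]]
    - [[0,0,-0.005],[0,0,0]]
    - [[0,0,-0.005],[0,0,0]]

```text
time: 9.6
eef_pos: [0.4817, -0.2444, 0.06]
tool_rot: [[-0.117, 0.993, -0.0], [0.993, 0.117, 0.0], [0.0, -0.0, -1.0]]
wrist_force: [0.5, -0.4, -0.3]
grip_width: 0.0522
gripper_force: 64.7
```

Emit:
jog_arm:
  steps:
    - [[0,0,-0.005],[0,0,0]]
    - [[0,0,-0.01],[0,0,0]]
    - [[0,0,-0.016],[0,0,0]]
    - [[0,0,-0.022],[0,0,0]]
    - [[0,0,-0.0265],[0,0,0]]
    - [[0,0,-0.0265],[0,0,0]]
    - [[0,0,-0.0265],[0,0,0]]
    - [[0,0,-0.0265],[0,0,0]]

```text
time: 10.4
eef_pos: [0.4816, -0.2443, 0.0865]
tool_rot: [[-0.117, 0.993, -0.0], [0.993, 0.117, 0.0], [0.0, -0.0, -1.0]]
wrist_force: [0.3, 0.3, -0.4]
grip_width: 0.0525
gripper_force: 64.7
```

```bash
python3 - <<'E'
from h import *
o=status.get_obs();print(o['eef_pos'],o['wrist_force'])
im=grab('wrist');s=grab('scene')
for nm,im in (('w',im),('s',s)):
    P=cloud(im);hsv=cv2.cvtColor(im['frame'],cv2.COLOR_RGB2HSV);Z=P[...,2];H,S=[hsv[...,i].astype(int) for i in range(2)]
    near=np.hypot(P[...,0]-.481,P[...,1]+.243)<.075
    for n,m in [('block',near&(Z>.016)&(Z<.026)&((H<20)|(H>170))&(S>70)),('jartop',near&(Z>.045)&(Z<.07)&(H>95)&(H<130)&(S>70)),('lid',near&(Z>.095)&(Z<.125)&(H>12)&(H<35)&(S>90))]:
        q=P[m]
        if len(q)>5: print(nm,n,len(q),[np.round(x,1) for x in cv2.minAreaRect((q[:,:2]*1000).astype(np.float32))],np.median(q[:,2]).round(4))
a=cv2.resize(dict(np.load('last_wrist.npz'))['frame'][60:310,100:400],(400,333)); b=cv2.resize(s['frame'][150:275,280:430],(400,333),interpolation=cv2.INTER_CUBIC)
cv2.imwrite('pics/f.png',np.hstack([a,b])[:,:,::-1])
E
```

```text
[ 0.48158797 -0.2443167   0.08654314] [ 0.28951465  0.28001838 -0.447122  ]
w block 5277 [array([ 478.8, -239.6]), array([96.1, 91.2]), np.float64(22.1)] 0.0212
w jartop 2041 [array([ 476.9, -234.6]), array([56.6, 38. ]), np.float64(23.2)] 0.053
w lid 9352 [array([ 477.7, -240.5]), array([55.7, 60.5]), np.float64(57.2)] 0.1098
s block 335 [array([ 477.5, -244.2]), array([95.7, 95. ]), np.float64(21.4)] 0.0232
s jartop 192 [array([ 476.5, -246. ]), array([55.4, 57.6]), np.float64(25.0)] 0.0547
s lid 102 [array([ 482.6, -230.2]), array([56.5, 17.9]), np.float64(0.8)] 0.1112
```

View pics/f.png

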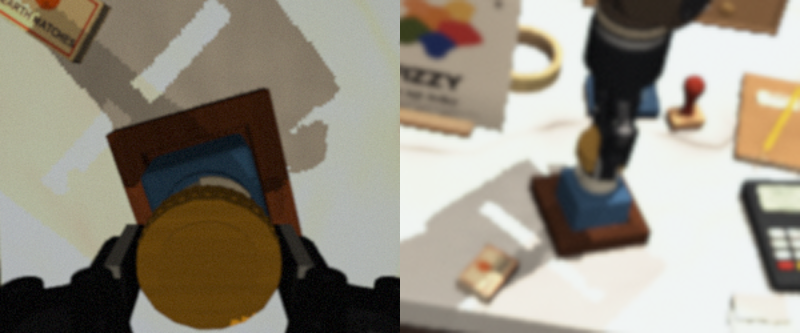

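The jar is home with its white neck bare. The lid is level, 18 mm above the mouth.

```bash
python3 -c "
from h import *
print(robot.job_done())"
```

```text
the job is handed in; nothing more can be done
None
```

The job is handed in: the jar is fully down in the block, and the lid is unscrewed, level and held about 18 mm above the open mouth. That took 10.4 s of the 45 s allowed. The bell, tape roll, matchbox and coasters were not touched.

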